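# Push the stuck filter element out of its housing

## Robot

A 6-joint arm with a two-finger parallel gripper is mounted at the origin on the work surface. World frame = base frame: x ahead of the robot, y to its left, z up, the work surface at z = 0. Lengths are in m, angles in degrees, forces in N, time in s.
With the tool pointing down it reaches from about 0.25 to 0.725 m from the base axis. Payload 9.7 kg.
Tool frame: the origin (TCP) lies midway between the tips of the shut fingers; the grasp point (between the pads) lies r.hold_point_z behind it (r.hold_point_z is the distance from the TCP to the grasp point, in m); z points along the fingers, x is the direction in which the jaws open and shut, and the axes are right-handed (so a half turn about z gives the same grasp; the last joint's range is limited). The gripper opens to 85 mm and grips with 20 to 120 N. Pads are 22 mm wide; open, the fingers measure 114 mm over their backs; the gripper's body (76 mm by 85 mm) begins 54 mm behind the grasp point. The pads swing forward as they close: fully open they stand 13 mm farther back than shut.
Start: joints at [-76.547, 4.979, 10.078, 95.1, 0, 90], TCP at [0.128, -0.535, 0.21] pointing down, gripper open.
Joint ranges: [-179.16, 179.16], [-48.56, 103.87], [-65.8, 70.77], [-126.05, 130.52], [-82.76, 87.17], [-180, 180]. Speed limits (degrees/s): [127.2, 127.2, 147.25, 180, 180, 180].

## Interface

Orientations are given as [roll, pitch, yaw] about the fixed x, y, z axes, in that order (R = Rz(yaw) Ry(pitch) Rx(roll)).
In Python, from cell import r, imaging gives the robot as it stands.
- The arm moves only by the tool apply_moves, never from a script. Its argument "moves" is a list of rows, each an object with "xyz": the shift along the tool's x, y, z in m, a list of three; "yaw": the turn about the tool's z in rad; "jaw": the gripper's target within -1 to 1 (fully open at 1, half-way at 0, shut at -1). In form: [{"xyz": [dx, dy, dz], "yaw": yaw, "jaw": jaw}, ...]. A call has 1 to 12 rows; each row shifts and turns the commanded pose from where the row before left it, along the tool's axes as they then stand; what a row does not reach is not made up. A row lasts 1/12 s, in which the tool goes at most 41.7 mm and 7.16 degrees, less where a joint would pass 70% of its speed; a pose out of reach is approached as far as the arm can. A call is refused whole if a number of a shift passes 0.0417 or a number of a turn 0.125, either way. A call with a gripper value outside its range is refused whole. The fingers move at their own pace and stop on an object; "newtons" is the grip in N (left out, the last holds). Time passes only in rows, so rows that do not move let the fingers close. It gives the time, the measured TCP pose, the force and the opening at its end, in the units of the state.
- r.observe(): the state, without advancing time (a new reading comes with each control period).
- imaging.snapshot(name): name is "side" or "top"; returns a dict with "color" (384x512x3 uint8, red, green, blue), "fx", "fy", "cx", "cy" (pixels), "T" (4x4, takes a point from camera to world coordinates). Camera axes: x right, y up, looking along -z (the intrinsics and any distortion apply to the point x, -y, -z); pixel columns grow to the right and rows downward; lengths in m; the calibration is good to about 2 mm. A picture is of the moment at which its call begins. There is no depth.
- r.sign_off(): hands the job in, once; it reports no verdict.
The state is a dict: "t": time; "joint_positions": joint angles; "qd": joint speeds; "joint_torque": joint torques, N m; "eef_pos": TCP position; "tcp_rot": TCP orientation; "force": force on the tool from outside, world axes, zero at the start; "wrist_torque": the same for the moment, N m; "grip_width": finger opening in m.
Only numpy, scipy, OpenCV 4.12 (cv2) and the standard library are available. Lean on these libraries where they do the work, as an engineer would, in place of code of your own. Each camera call takes 0.05 s, during which the arm holds its last target.

## Task

Take the blue-handled push rod from the white rack and, working by feel through the loose white ring in the top of the steel filter housing, push the stuck bronze filter element down and out so that it drops into the white catch cup below. Go gently: the element and the ring are brittle, so never press the rod on them or on the housing with more than about 30 N. Then hang the blue rod back in its own hole in the rack, and leave the other things on the bench where they are.

Things in the scene. Friction and masses are not known exactly. Their poses are not given: they have to be found in the camera images.
- housing: Steel filter housing, 69 mm diameter, fixed upright, outlet end up, in a stand (dark round base 170 mm across, three pillars, blue deck at 75 to 83 mm). Origin on the bench under the vertical bore axis, z up; any yaw. A 33 mm bore runs from 117 mm above the origin down to the open mouth at 60 mm. Two O-rings in it, at 82 and 72 mm, grip the element, which is free once its top has passed the lower one
- housing_top (a point): centre of the top face's 34 mm opening, 130 mm above the bench. Under its 4 mm lip lies a white floating ring: 48 mm outside, 5 mm thick, top 5.5 mm below this point, hole 18 mm, chamfered to 20 mm at the top. It was left off centre: its hole's centre lies 4.6 to 6.2 mm from the axis, in any direction, not measured. It is rigid downwards and resists 5 N or more sideways
- cup (a point): centre of the floor of the white catch cup under the housing's mouth, on the bore axis, 12 mm above the bench; cup 86 mm inside, rim 32 mm above the bench, fixed
- element: Stuck filter element: bronze-coloured cylinder, 30 mm diameter, 28 mm long, about 90 g, origin at the centre of its underside, z up. It starts upright in the bore of the housing with its underside 63 to 69 mm above the housing's origin; the O-rings resist with 9 to 20 N (not known beforehand)
- element_center (a point): centre of the stuck element, 14 mm from both ends
- rod: Blue-handled push rod, 130 g. Origin at the centre of the tip's flat face, z up along the rod to the handle. White shaft 14 mm diameter with a flat tip; blue collar 34 mm diameter 90 to 96 mm from the tip; square blue handle 24 x 24 mm, flats along x and y, 96 to 146 mm from the tip. It hangs by its collar in any one of the rack's three holes
- rod_tip (a point): centre of the blue rod's tip face
- rod_grip (a point): middle of the blue rod's handle, 121 mm above the tip
- rack: White fixed rack with a top plate 75 x 260 mm whose upper face is 102 mm above the bench, with three 21 mm holes in a row along its own y at -80, 0 and 80 mm; origin on the bench under its centre. A rod hangs with its collar on the plate and its tip 12 mm above the bench, handle top 158 mm above the bench; lift a rod clear of the others' handles before moving across
- thin_rod: bystander: rod of the same shape with an orange handle and an 11 mm shaft, in another hole of the rack; leave it
- thick_rod: bystander: rod of the same shape with a grey handle and a 20 mm shaft, in another hole of the rack; leave it
- fitting: bystander: steel hexagon hose fitting with a brass hose tail, 48 mm wide, 52 mm tall, standing loose on the bench
- spare: bystander: clean spare filter element, 30 mm diameter, 28 mm tall, standing loose on the bench
- beaker: bystander: glass beaker, 70 mm diameter, 95 mm tall, loose on the bench
- wash_bottle: bystander: white wash bottle with red cap, 72 mm diameter, 170 mm tall, loose on the bench
Mind the look-alikes: they are no part of the job. What is meant by the rod is not red or turquoise, and is the smaller of those in its own colour.

How it is judged (in metres and radians):
On the way, in this order (a step that is already met when the one before it is completed fails the run):
1. the blue rod is lifted out of the rack (distance of rod from where it was at the start of the episode above 0.1 m), for 0.1 s.
2. the blue rod's tip is through the ring and in the bore, the element still in there (z of rod_tip in the frame of housing below 0.117 m and horizontal distance between rod_tip and housing below 0.0125 m and z of element_center in the frame of housing above 0.065 m), for 0.1 s.
3. the element is pushed out of the mouth, the rod's tip being in the bore (z of element_center in the frame of housing below 0.045 m and horizontal distance between element_center and housing below 0.035 m and z of rod_tip in the frame of housing below 0.117 m and horizontal distance between rod_tip and housing below 0.0125 m), for 0.05 s.
At the end, for the whole second after the job is handed in: The element lies at rest in the catch cup (its centre within 35 mm of the axis and below 40 mm), and the blue rod hangs at rest and upright (within 0.1 rad) in the rack hole it came from, within 12 mm of where it started (z of element_center in the frame of housing below 0.04 m and horizontal distance between element_center and housing below 0.035 m and linear speed of each of element, rod below 0.03 m/s and distance of rod from where it was at the start of the episode below 0.012 m and angle between rod's own z axis and vertical below 0.1 rad); the robot touches nothing.
It fails at once if the blue rod presses on the element with more than 30 N (contact force between rod and element above 30 N).
It fails at once if the blue rod presses on the ring or the housing with more than 30 N (contact force between rod and housing above 30 N).
It fails at once if another rod is taken out or pushed about (moved more than 25 mm) (distance of any of thin_rod, thick_rod from where it was at the start of the episode above 0.025 m).
It fails at once if a bystander on the bench is moved more than 30 mm (distance of any of fitting, spare, beaker, wash_bottle from where it was at the start of the episode above 0.03 m).
It also fails if it takes over 67 s, if anything falls off the work surface, if the arm or the gripper's body presses on something with over 40 N, if the wrist force passes 120 N, or if a joint passes its speed limit or range.

## Working session

There is one attempt and no reset: what is moved stays moved. The work goes in short steps, Python scripts to look and compute and a tool call to move; the robot and the scene stay as the last step left them, time stands still between calls to the robot, and variables do not carry over. Pictures are saved under pics/ and viewed, and the job is handed in when it is done.

Besides the shell and the picture viewer there is one more tool, called after ">>>" as a command line: name --argument value ..., lists and objects as JSON in quotes. apply_moves: Moves the arm, as the interface text tells. Its arguments: {"type":"object","properties":{"moves":{"type":"array","items":{"type":"object","properties":{"xyz":{"type":"array","items":{"type":"number"}},"yaw":{"type":"number"},"jaw":{"type":"number"}}}},"newtons":{"type":"number"}},"required":["moves"]}

```bash
ls; mkdir -p pics
python3 - <<'E'
from cell import r, imaging
import cv2
print(r.observe()); print(r.hold_point_z)
for n in("side","top"):
    s=imaging.snapshot(n); print(n,{k:v for k,v in s.items() if k!="color"})
    import numpy as np
    np.savez(f"{n}0.npz",**s)
    cv2.imwrite(f"pics/{n}0.png",cv2.resize(s["color"][:,:,::-1],(800,600),interpolation=cv2.INTER_CUBIC))
E
```

```text
pics
{'t': 0.0, 'joint_positions': array([-7.65491297e+01,  5.01202219e+00,  1.00329164e+01,  9.50982746e+01,
       -6.96207433e-05,  8.99997792e+01]), 'qd': array([ 0.02433458, -0.02452809,  0.044443  ,  0.09738682, -0.029549  ,
        0.02198785]), 'joint_torque': array([ 1.73126999e-03, -5.20391750e+01,  4.64800358e+01,  1.64446549e-02,
        1.70314242e-04, -1.06022864e-05]), 'eef_pos': array([ 0.12787623, -0.53466372,  0.20926046]), 'tcp_rot': array([ 1.79999931e+02,  7.73803936e-02, -7.65489089e+01]), 'force': array([0.03072263, 0.08832627, 0.24062555]), 'wrist_torque': array([ 0.01015575, -0.01095692, -0.05482959]), 'grip_width': 0.08533368832765237}
0.0187
side {'fx': 359.4858898565331, 'fy': 359.4858898565331, 'cx': 251.40426172507762, 'cy': 196.36122551054802, 'T': array([[-0.89258695, -0.2782712 ,  0.35475862,  0.89140621],
       [ 0.45066407, -0.52654611,  0.72086829,  0.67139343],
       [-0.01380011,  0.80331459,  0.59539502,  0.67206395],
       [ 0.        ,  0.        ,  0.        ,  1.        ]])}
top {'fx': 392.3982156116598, 'fy': 392.3982156116598, 'cx': 256.2089752739102, 'cy': 193.69129966427843, 'T': array([[ 0.02669036,  0.99355387, -0.11017408,  0.43191554],
       [-0.99939166,  0.02404605, -0.02526078, -0.05515985],
       [-0.02244869,  0.11078127,  0.99359125,  1.14280644],
       [ 0.        ,  0.        ,  0.        ,  1.        ]])}
```

View pics/side0.png

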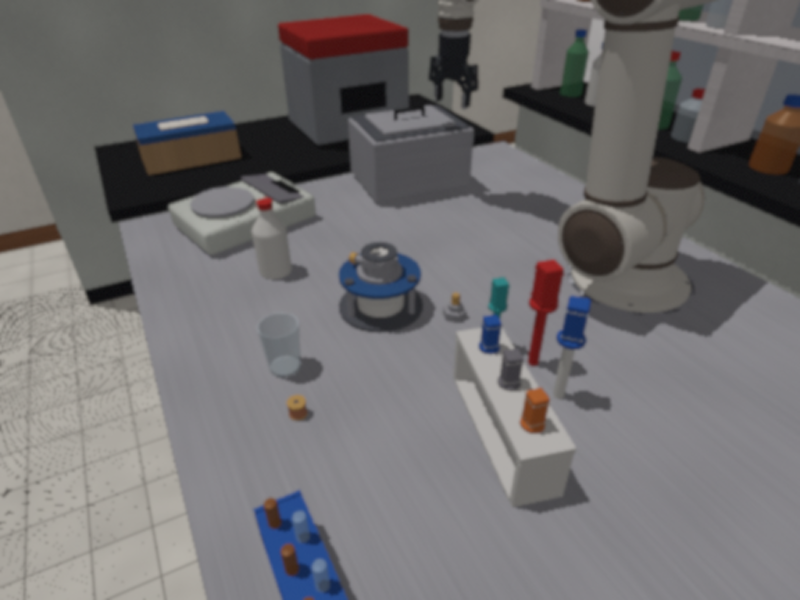

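View pics/top0.png

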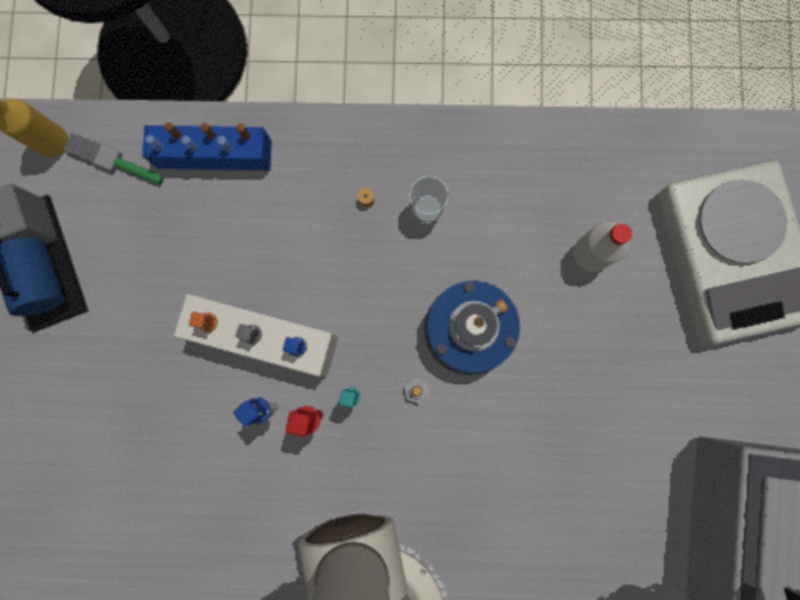

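The side view shows the rack with the blue rod at its near-robot end (about 490,335), then the grey and orange rods. Larger blue, red and turquoise decoys stand outside it. The top view shows the housing at (475,325) and the blue rod at (294,346). I'll enlarge both.

Run:
```python
import numpy as np,cv2
def crop(n,x0,y0,x1,y1,f,out):
    c=np.load(f"{n}0.npz")["color"][y0:y1,x0:x1,::-1]
    c=cv2.resize(c,None,fx=f,fy=f,interpolation=cv2.INTER_CUBIC)
    for x in range(x0-x0%10+10,x1,10): cv2.putText(c,str(x),((x-x0)*f,8),0,.3,(0,255,0)); cv2.line(c,((x-x0)*f,10),((x-x0)*f,14),(0,255,0))
    for y in range(y0-y0%10+10,y1,10): cv2.putText(c,str(y),(0,(y-y0)*f),0,.3,(0,255,0));cv2.line(c,(22,(y-y0)*f),(26,(y-y0)*f),(0,255,0))
    cv2.imwrite(f"pics/{out}.png",c)
crop("top",265,170,340,246,7,"top_h")
crop("top",105,180,220,250,6,"top_r")
crop("side",210,145,280,215,8,"side_h")
crop("side",285,195,370,325,4,"side_r")
```

```text
(no output)
```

View pics/top_h.png

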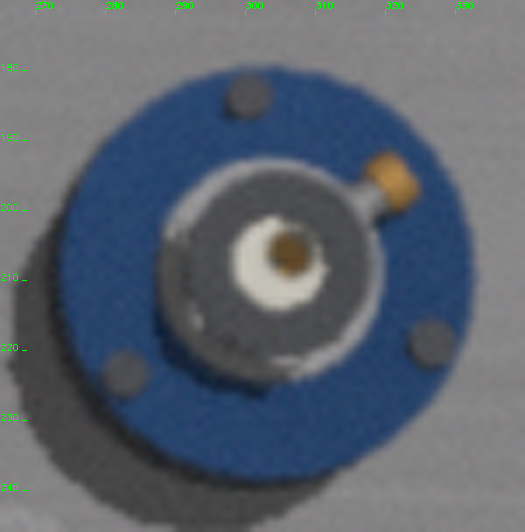

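View pics/top_r.png

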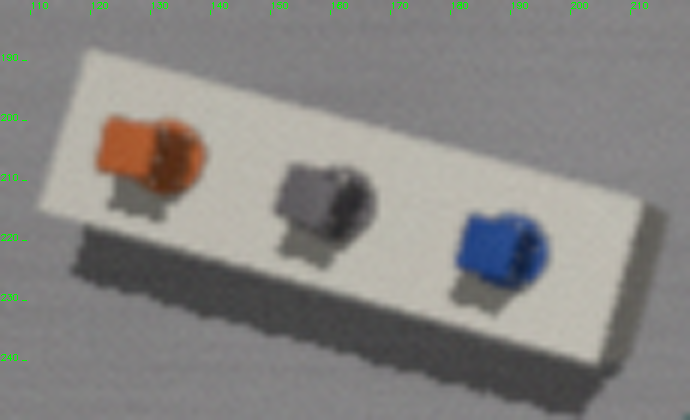

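View pics/side_h.png

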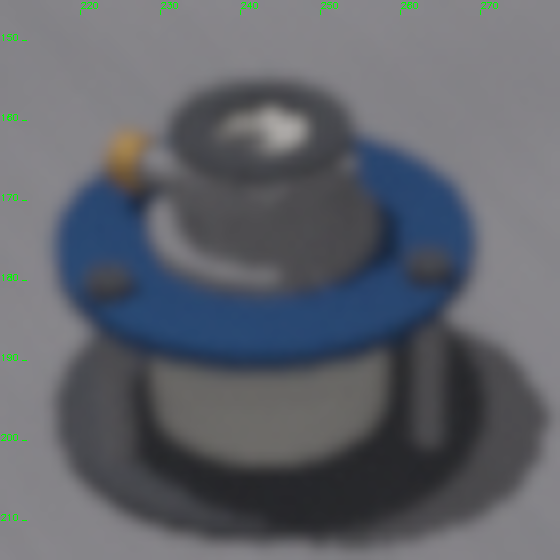

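View pics/side_r.png

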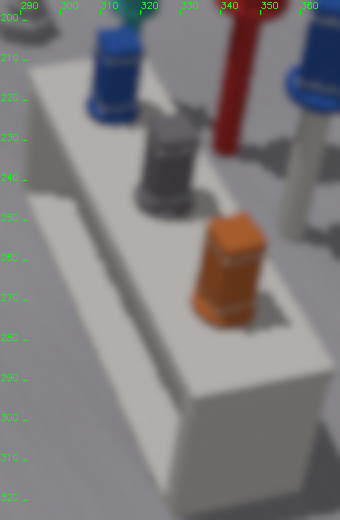

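The top crop shows the ring's hole: a brown spot at about (306,206), inside the white opening centred near (303,207.5). Next I'll fit the poses numerically.

```bash
cat > h.py <<'E'
import numpy as np,cv2
from scipy.optimize import least_squares,minimize
S={n:dict(np.load(f"{n}0.npz")) for n in("side","top")}
def proj(s,P):
    P=np.atleast_2d(P); T=s["T"]; c=(P-T[:3,3])@T[:3,:3]
    return np.c_[s["cx"]+s["fx"]*c[:,0]/-c[:,2], s["cy"]-s["fy"]*c[:,1]/-c[:,2]]
def back(s,uv,z):
    T=s["T"]; d=np.array([(uv[0]-s["cx"])/s["fx"],-(uv[1]-s["cy"])/s["fy"],-1]); d=T[:3,:3]@d
    return T[:3,3]+d*(z-T[2,3])/d[2]
def Rz(a): return np.array([[np.cos(a),-np.sin(a)],[np.sin(a),np.cos(a)]])
E
python3 - <<'E'
from h import *
t,s=S["top"],S["side"]
# rack corners (top view): order
print("opening",back(t,(303.3,207.6),.130),"hole",back(t,(306,206.2),.1245))
print("side opening", back(s,(241.5,161.3),.130))
# blue deck segmentation
for n,im in S.items():
    hsv=cv2.cvtColor(im["color"],cv2.COLOR_RGB2HSV)
    m=cv2.inRange(hsv,(100,110,30),(130,255,255))
    k,l,st,c=cv2.connectedComponentsWithStats(m)
    for i in range(1,k):
        if st[i,4]>60: print(n,st[i],c[i])
    if n=="top": # deck hull ellipse
        i=l[180+10,300] if l[190,300] else 0
        i=l[230,300]
        pts=cv2.findContours((l==i).astype(np.uint8),0,1)[0][0]
        h=cv2.convexHull(pts); e=cv2.fitEllipse(h); print(e, back(t,e[0],.083))
    else:
        i=l[186,240]
        pts=cv2.findContours((l==i).astype(np.uint8),0,1)[0][0]
        h=cv2.convexHull(pts); e=cv2.fitEllipse(h); print(e,back(s,e[0],.083),back(s,e[0],.079))
# rack
top_c=[(118,188),(211.5,213.5),(205,240.5),(111.5,215)]
side_c=[(291,212),(320,209),(366,286),(331,294)]
for q in top_c: print("T",back(t,q,.102))
for q in side_c: print("S",back(s,q,.102))
E
```

```text
opening [ 0.51105998 -0.1518895   0.13      ] hole [ 0.51530575 -0.15935351  0.1245    ]
side opening [ 0.5165351  -0.15181646  0.13      ]
side [502  61  10   7  62] [506.96774194  63.9516129 ]
side [ 86  72  65  20 495] [116.85858586  82.12121212]
side [218 163  51  28 593] [243.52445194 179.51096121]
side [364 190  14  11 136] [370.64705882 194.67647059]
side [307 201  13  25 229] [313.65938865 213.00873362]
side [357 201  18  22 280] [366.         211.82142857]
side [ 163  315   60   69 1885] [190.83607427 353.70238727]
((242.4853515625, 175.6388702392578), (29.02627182006836, 51.45976638793945), 88.14022827148438) [ 0.51713544 -0.14702418  0.083     ] [ 0.51459398 -0.15258159  0.079     ]
top [  91   80   82   29 1923] [132.76027041  95.05408216]
top [   0  152   41   50 1547] [ 18.47058824 176.73173885]
top [ 273  180   59   59 1620] [301.14320988 209.87654321]
top [181 216  15  12 125] [188.36  221.488]
top [150 255  23  18 281] [161.40569395 263.28113879]
((302.34033203125, 208.898193359375), (58.05203628540039, 58.60686111450195), 97.04905700683594) [ 0.511156   -0.15384207  0.083     ]
T [0.55373918 0.34421955 0.102     ]
T [0.49141868 0.08886931 0.102     ]
T [0.41965149 0.10327734 0.102     ]
T [0.48060774 0.35694228 0.102     ]
S [0.49356668 0.08647796 0.102     ]
S [0.42235819 0.1103493  0.102     ]
S [0.48535417 0.35368676 0.102     ]
S [0.55856193 0.3376696  0.102     ]
```

```bash
cat >> h.py <<'E'
def rodpts(x,y,yaw,z0):
    a=np.array([[-1,-1],[1,-1],[1,1],[-1,1]])*.012@Rz(yaw).T+[x,y]
    box=np.vstack([np.c_[a,np.full(4,z0+.096)],np.c_[a,np.full(4,z0+.146)]])
    th=np.linspace(0,2*np.pi,24,endpoint=False); c=np.c_[x+.017*np.cos(th),y+.017*np.sin(th)]
    col=np.vstack([np.c_[c,np.full(24,z0+.09)],np.c_[c,np.full(24,z0+.096)]])
    return box,col
def sil(s,x,y,yaw,z0,dx=0,dy=0,f=8):
    m=np.zeros((384*1,512*1),np.float32)
    box,col=rodpts(x,y,yaw,z0); P=proj(s,np.vstack([box,col]))+[dx,dy]
    x0,y0=np.floor(P.min(0)).astype(int)-6; w,h=np.ceil(P.max(0)).astype(int)-[x0,y0]+6
    b=np.zeros((h*f,w*f),np.uint8)
    for Q in (proj(s,box),proj(s,col)):
        q=((Q+[dx+.5,dy+.5]-[x0,y0])*f).astype(np.int32); cv2.fillConvexPoly(b,cv2.convexHull(q),255)
    return cv2.resize(b,(w,h),interpolation=cv2.INTER_AREA)/255.,x0,y0
E
python3 - <<'E'
from h import *
from scipy.optimize import minimize
def blueness(im):
    c=im["color"].astype(float); d=c[:,:,2]-c[:,:,0]; return np.clip(d/60,0,1)
B={n:blueness(S[n]) for n in S}
def cost(p,views):
    e=0
    for n in views:
        m,x0,y0=sil(S[n],p[0],p[1],p[2],.012)
        e+=((B[n][y0:y0+m.shape[0],x0:x0+m.shape[1]]-m)**2).sum()
    return e
for views in (["top"],["side"],["top","side"]):
    best=None
    for yaw in np.radians(np.arange(-45,45,7.5)):
        for _ in range(1):
            q=minimize(cost,[.468,.145,yaw],args=(views,),method="Nelder-Mead",options=dict(initial_simplex=[[.468,.145,yaw],[.474,.145,yaw],[.468,.151,yaw],[.468,.145,yaw+.15]]))
            if best is None or q.fun<best.fun: best=q
    print(views,best.x[:2],np.degrees(best.x[2]),best.fun)
t=S["top"]
# dist of nearby decoys
for n,q in (("teal",(349/800*512,397*.64)),("bluedec foot",(272*.64,405*.64))): print(n,back(t,q,.16),back(t,q,0))
print("teal side",back(S["side"],(499*.64,283*.64),.16))
E
```

```text
['top'] [0.46880119 0.14567388] 79.18433061616739 9.06327662437524
['side'] [0.46695006 0.14212212] -31.16167311004089 66.20759323337178
['top', 'side'] [0.4684694  0.14531176] -28.389112478404236 84.65233660130718
teal [0.38810774 0.04735549 0.16      ] [0.38097587 0.0640449  0.        ]
bluedec foot [0.37213029 0.16963701 0.16      ] [0.36239731 0.20623373 0.        ]
teal side [0.40536365 0.07392696 0.16      ]
```

```bash
cat >> h.py <<'E'
def fitrod(img,n,x,y,z0,yaw=-.22,fixyaw=True,r=.004):
    c=img["color"].astype(float); b=np.clip((c[:,:,2]-c[:,:,0])/60,0,1)*(c[:,:,1]<.75*c[:,:,2])
    def cost(p):
        m,x0,y0=sil(img,p[0],p[1],yaw if fixyaw else p[2],z0)
        return ((b[y0:y0+m.shape[0],x0:x0+m.shape[1]]-m)**2).sum()
    v=[x,y] if fixyaw else [x,y,yaw]
    sx=[v]
    for i in range(len(v)):
        w=list(v); w[i]+=[.006,.006,.15][i]; sx.append(w)
    q=minimize(cost,v,method="Nelder-Mead",options=dict(initial_simplex=sx)); return q.x,q.fun
E
python3 - <<'E'
from h import *
for n in S:
  for y in (-25,-18,-14,-10,-5): print(n,y,fitrod(S[n],n,.468,.145,.012,np.radians(y)))
  print(fitrod(S[n],n,.468,.145,.012,-.2,False))
E
```

```text
side -25 (array([0.46581715, 0.14150076]), np.float64(59.45527201076509))
side -18 (array([0.46676919, 0.14104607]), np.float64(72.38556036139946))
side -14 (array([0.46523511, 0.14194626]), np.float64(77.84470684352172))
side -10 (array([0.46559143, 0.14113794]), np.float64(82.24853613994617))
side -5 (array([0.46473669, 0.14126831]), np.float64(86.48838235294117))
(array([ 0.46630121,  0.14119427, -0.66904798]), np.float64(40.14106978085351))
top -25 (array([0.46845884, 0.14620011]), np.float64(25.74628123798539))
top -18 (array([0.46839771, 0.14653186]), np.float64(25.242567281814686))
top -14 (array([0.46814614, 0.1455195 ]), np.float64(24.736392733564013))
top -10 (array([0.46863213, 0.14580145]), np.float64(25.02788062283737))
top -5 (array([0.46861855, 0.14633118]), np.float64(25.85634659746251))
(array([ 0.46879289,  0.14633855, -0.25390876]), np.float64(24.897038638985006))
```

The rod fits at about (0.468, 0.1445) with its flats at about -14° (the rack yaw), and the housing axis is near (0.512, -0.152). I'll lift and turn first.

>>> apply_moves --moves '[{"xyz":[0,0,-0.012],"yaw":-0.1212,"jaw":0.4},{"xyz":[0,0,-0.012],"yaw":-0.1212,"jaw":0.4},{"xyz":[0,0,-0.012],"yaw":-0.1212,"jaw":0.4},{"xyz":[0,0,-0.012],"yaw":-0.1212,"jaw":0.4},{"xyz":[0,0,-0.012],"yaw":-0.1212,"jaw":0.4},{"xyz":[0,0,-0.012],"yaw":-0.1212,"jaw":0.4},{"xyz":[0,0,-0.012],"yaw":-0.1212,"jaw":0.4},{"xyz":[0,0,-0.012],"yaw":-0.1212,"jaw":0.4},{"xyz":[0,0,-0.012],"yaw":-0.1212,"jaw":0.4}]' --newtons 90

```text
t: 0.85
eef_pos: [0.1279, -0.5348, 0.3182]
tcp_rot: [-180.0, 0.0, -13.7]
force: [0.5, 0.6, 0.2]
grip_width: 0.0596
```

>>> apply_moves --moves '[{"xyz":[0.0069,-0.0309,0]},{"xyz":[0.0069,-0.0309,0]},{"xyz":[0.0069,-0.0309,0]},{"xyz":[0.0069,-0.0309,0]},{"xyz":[0.0069,-0.0309,0]},{"xyz":[0.0069,-0.0309,0]},{"xyz":[0.0069,-0.0309,0]},{"xyz":[0.0069,-0.0309,0]},{"xyz":[0.0069,-0.0309,0]},{"xyz":[0.0069,-0.0309,0]},{"xyz":[0.0069,-0.0309,0]},{"xyz":[0.0069,-0.0309,0]}]'

```text
invalid input
```

>>> apply_moves --moves '[{"xyz":[0.0069,-0.0309,0]},{"xyz":[0.0069,-0.0309,0]},{"xyz":[0.0069,-0.0309,0]},{"xyz":[0.0069,-0.0309,0]},{"xyz":[0.0069,-0.0309,0]},{"xyz":[0.0069,-0.0309,0]},{"xyz":[0.0069,-0.0309,0]},{"xyz":[0.0069,-0.0309,0]},{"xyz":[0.0069,-0.0309,0]},{"xyz":[0.0069,-0.0309,0]},{"xyz":[0.0069,-0.0309,0]},{"xyz":[0.0069,-0.0309,0]}]'

```text
invalid input
```

>>> apply_moves --moves '[{"xyz":[0.0069,-0.0309,0],"yaw":0,"jaw":0.4},{"xyz":[0.0069,-0.0309,0],"yaw":0,"jaw":0.4},{"xyz":[0.0069,-0.0309,0],"yaw":0,"jaw":0.4},{"xyz":[0.0069,-0.0309,0],"yaw":0,"jaw":0.4},{"xyz":[0.0069,-0.0309,0],"yaw":0,"jaw":0.4},{"xyz":[0.0069,-0.0309,0],"yaw":0,"jaw":0.4},{"xyz":[0.0069,-0.0309,0],"yaw":0,"jaw":0.4},{"xyz":[0.0069,-0.0309,0],"yaw":0,"jaw":0.4},{"xyz":[0.0069,-0.0309,0],"yaw":0,"jaw":0.4},{"xyz":[0.0069,-0.0309,0],"yaw":0,"jaw":0.4},{"xyz":[0.0069,-0.0309,0],"yaw":0,"jaw":0.4},{"xyz":[0.0069,-0.0309,0],"yaw":0,"jaw":0.4}]'

```text
t: 1.85
eef_pos: [0.2985, -0.1938, 0.3179]
tcp_rot: [180.0, -0.0, -14.1]
force: [1.0, -0.1, 0.9]
grip_width: 0.0594
```

>>> apply_moves --moves '[{"xyz":[0.0069,-0.0309,0],"yaw":0,"jaw":0.4},{"xyz":[0.0069,-0.0309,0],"yaw":0,"jaw":0.4},{"xyz":[0.0069,-0.0309,0],"yaw":0,"jaw":0.4},{"xyz":[0.0069,-0.0309,0],"yaw":0,"jaw":0.4},{"xyz":[0.0069,-0.0309,0],"yaw":0,"jaw":0.4},{"xyz":[0.0069,-0.0309,0],"yaw":0,"jaw":0.4},{"xyz":[0.0069,-0.0309,0],"yaw":0,"jaw":0.4},{"xyz":[0.0069,-0.0309,0],"yaw":0,"jaw":0.4},{"xyz":[0.0069,-0.0309,0],"yaw":0,"jaw":0.4},{"xyz":[0.0069,-0.0309,0],"yaw":0,"jaw":0.4},{"xyz":[0.0069,-0.0309,0],"yaw":0,"jaw":0.4},{"xyz":[0.0069,-0.0309,0],"yaw":0,"jaw":0.4}]'

```text
t: 2.85
eef_pos: [0.4689, 0.146, 0.3177]
tcp_rot: [180.0, 0.0, -14.0]
force: [0.1, -0.4, 0.7]
grip_width: 0.0596
```

Run:
```python
from cell import r, imaging
import cv2
print(r.observe()["eef_pos"],r.observe()["t"])
s=imaging.snapshot("side")
cv2.imwrite("pics/side1.png",cv2.resize(s["color"][80:,200:,::-1],None,fx=2.4,fy=1.95*1.23,interpolation=cv2.INTER_CUBIC)[:600,:800])
```

```text
[0.46894484 0.14598127 0.31769237] 2.85
```

View pics/side1.png

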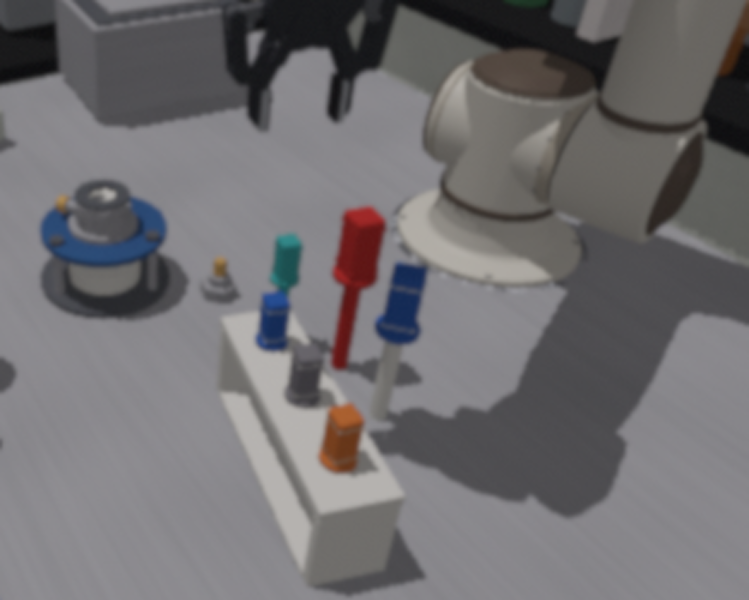

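The gripper sits above the blue rod; the red, turquoise and large blue decoys stand next to the rack. I'll check clearance before descending.

Run:
```python
from h import *
s,t=S["side"],S["top"]
print("red",back(s,(342.5,232.5),0),"blue",back(s,(358,254),0))
# tops via two-view triangulation
from scipy.optimize import least_squares
def tri(a,b):
    f=lambda X:np.r_[proj(s,X)[0]-a,proj(t,X)[0]-b]
    q=least_squares(f,[.4,.1,.15]); return q.x,np.abs(q.fun).max()
print("red top",tri((351,169.5),(303*.64,421*.64)))
print("teal top",tri((499*.64,283*.64),(349*.64,397*.64)))
print("blue top",tri((370,192),(246*.64,411*.64)))
```

```text
red [0.34460627 0.12383852 0.        ] blue [0.36096804 0.20739904 0.        ]
red top (array([0.34940413, 0.113924  , 0.20013908]), np.float64(1.3918457635014079))
teal top (array([0.38667334, 0.04986035, 0.1396553 ]), np.float64(0.268543357591966))
blue top (array([0.36327497, 0.2021797 , 0.19373674]), np.float64(0.3574378185588216))
```

>>> apply_moves --moves '[{"xyz":[-0.0005,0.001,0.02],"yaw":0,"jaw":0.4},{"xyz":[0,0,0.025],"yaw":0,"jaw":0.4},{"xyz":[0,0,0.025],"yaw":0,"jaw":0.4},{"xyz":[0,0,0.025],"yaw":0,"jaw":0.4},{"xyz":[0,0,0.025],"yaw":0,"jaw":0.4},{"xyz":[0,0,0.025],"yaw":0,"jaw":0.4},{"xyz":[0,0,0.025],"yaw":0,"jaw":0.4},{"xyz":[0,0,0.015],"yaw":0,"jaw":0.4},{"xyz":[0,0,0.01],"yaw":0,"jaw":0.4},{"xyz":[0,0,0.0055],"yaw":0,"jaw":0.4},{"xyz":[0,0,0],"yaw":0,"jaw":0.4}]'

```text
t: 3.82
eef_pos: [0.4675, 0.1433, 0.1167]
tcp_rot: [180.0, 0.1, -14.1]
force: [0.0, 0.8, 0.4]
grip_width: 0.0598
```

>>> apply_moves --moves '[{"xyz":[0,0,0],"yaw":0,"jaw":0.2},{"xyz":[0,0,0],"yaw":0,"jaw":0},{"xyz":[0,0,0],"yaw":0,"jaw":-0.2},{"xyz":[0,0,0],"yaw":0,"jaw":-0.4},{"xyz":[0,0,0],"yaw":0,"jaw":-0.7},{"xyz":[0,0,0],"yaw":0,"jaw":-1},{"xyz":[0,0,0],"yaw":0,"jaw":-1},{"xyz":[0,0,0],"yaw":0,"jaw":-1},{"xyz":[0,0,0],"yaw":0,"jaw":-1}]' --newtons 90

```text
t: 4.57
eef_pos: [0.4685, 0.1436, 0.1186]
tcp_rot: [-179.9, -0.1, -14.1]
force: [0.4, 0.0, 5.7]
grip_width: 0.0222
```

>>> apply_moves --moves '[{"xyz":[0,0,-0.005],"yaw":0,"jaw":-1},{"xyz":[0,0,-0.01],"yaw":0,"jaw":-1},{"xyz":[0,0,-0.02],"yaw":0,"jaw":-1},{"xyz":[0,0,-0.02],"yaw":0,"jaw":-1},{"xyz":[0,0,-0.02],"yaw":0,"jaw":-1},{"xyz":[0,0,-0.025],"yaw":0,"jaw":-1},{"xyz":[0,0,-0.025],"yaw":0,"jaw":-1},{"xyz":[0,0,-0.025],"yaw":0,"jaw":-1},{"xyz":[0,0,-0.025],"yaw":0,"jaw":-1},{"xyz":[0,0,-0.02],"yaw":0,"jaw":-1},{"xyz":[0,0,-0.005],"yaw":0,"jaw":-1},{"xyz":[0,0,0],"yaw":0,"jaw":-1}]'

```text
t: 5.57
eef_pos: [0.4684, 0.1436, 0.3189]
tcp_rot: [-179.9, -0.1, -14.1]
force: [-0.0, -0.1, -1.8]
grip_width: 0.0219
```

Run:
```python
from cell import r, imaging
import cv2,numpy as np
o=r.observe();print(o["eef_pos"],o["t"],o["force"],o["wrist_torque"],o["grip_width"])
for n,(x0,y0,x1,y1) in (("side",(250,90,400,330)),("top",(100,130,230,260))):
    s=imaging.snapshot(n); np.savez(f"{n}2.npz",**s)
    f=2.5 if n=="side" else 4
    cv2.imwrite(f"pics/{n}2.png",cv2.resize(s["color"][y0:y1,x0:x1,::-1],None,fx=f,fy=f,interpolation=cv2.INTER_CUBIC))
```

```text
[0.46835759 0.14359607 0.31894728] 5.5667 [-0.02246324 -0.11516496 -1.80830332] [-0.00418158 -0.03519016  0.00956239] 0.021916415473173894
```

View pics/side2.png

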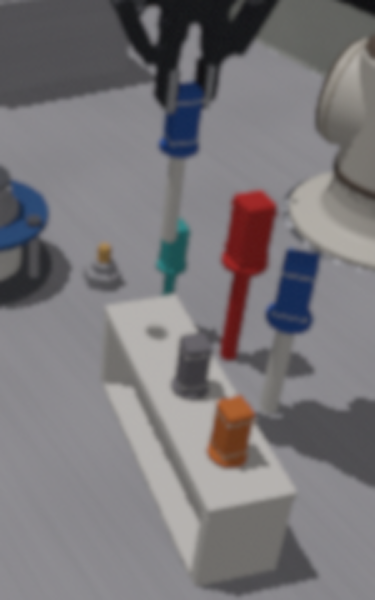

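View pics/top2.png

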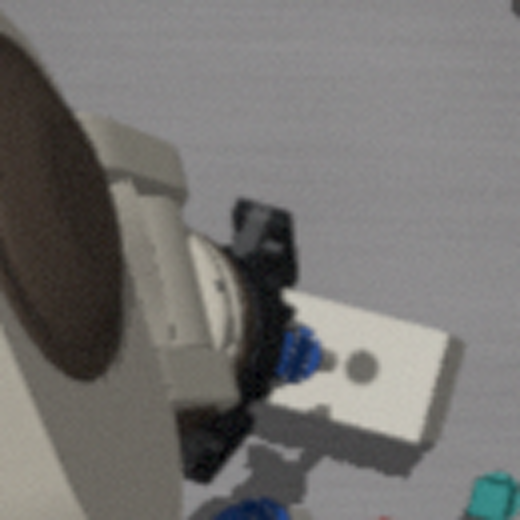

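The blue rod is held and its hole is empty, at about (190.5,222) in top and (313,222) in side pixels. I'll use it to check the camera biases.

```bash
python3 - <<'E'
from h import *
s,t=S["side"],S["top"]
print(back(t,(190.5,222),.102),back(s,(312.8,222.4),.102))
p=np.array([.4684,.1436,.2123])
def c(z): return p+[0,0,z]
for n,q in (("side",s),("top",t)):
    print(n,proj(q,np.array([c(0),c(.09),c(.096),c(.146)])).round(1))
E
python3 - <<'E'
import numpy as np,cv2
s=np.load("side2.npz")["color"][105:205,295:345,::-1]; 
cv2.imwrite("pics/s2c.png",cv2.resize(s,None,fx=6,fy=6,interpolation=cv2.INTER_CUBIC))
E
```

```text
[0.46740819 0.14394143 0.102     ] [0.46812432 0.14493801 0.102     ]
side [[316.7 184.6]
 [320.8 149.2]
 [321.  146.6]
 [323.6 124.4]]
top [[181.9 219.8]
 [173.1 217.9]
 [172.4 217.8]
 [166.6 216.5]]
```

View pics/s2c.png

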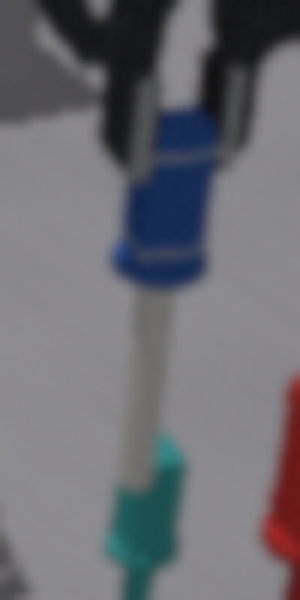

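Run:
```python
from h import *
# hi-res crops of opening
for n,(x0,y0,w,h),f in (("top",(290,193,30,30),20),("side",(228,150,30,24),24)):
    c=S[n]["color"][y0:y0+h,x0:x0+w,::-1]
    c=cv2.resize(c,None,fx=f,fy=f,interpolation=cv2.INTER_CUBIC)
    cv2.imwrite(f"pics/{n}_op.png",c)
# synth model fit, top view: opening disc centre a (z .13 & .126 intersect), hole centre b
t=S["top"];x0,y0,w,h=290,193,30,30
img=t["color"][y0:y0+h,x0:x0+w].astype(float)
th=np.linspace(0,2*np.pi,60,endpoint=False);cs=np.c_[np.cos(th),np.sin(th)]
def mask(s,cx,cy,r,z,f=10):
    b=np.zeros((h*f,w*f),np.float32)
    P=proj(s,np.c_[cs*r+[cx,cy],np.full(60,z)])
    cv2.fillConvexPoly(b,np.round((P+.5-[x0,y0])*f).astype(np.int32),1.); return b
def model(s,p):
    op=mask(s,p[0],p[1],.017,.130)*mask(s,p[0],p[1],.017,.126)
    ho=mask(s,p[0]+p[2],p[1]+p[3],.010,.1245)*mask(s,p[0]+p[2],p[1]+p[3],.009,.1195)
    k=lambda b: cv2.resize(cv2.GaussianBlur(b,(0,0),8),(w,h),interpolation=cv2.INTER_AREA)
    return k(op*(1-ho)),k(op*ho),k(1-op)
def cost(p,s,img,wt):
    a,b,c=model(s,p); A=np.c_[a.ravel(),b.ravel(),c.ravel()]*wt.ravel()[:,None]
    Y=img.reshape(-1,3)*wt.ravel()[:,None]; x,_,_,_=np.linalg.lstsq(A,Y,rcond=None); return ((A@x-Y)**2).sum()
# limit to region close to opening
yy,xx=np.mgrid[0:h,0:w]; wt=((xx+x0-304)**2+(yy+y0-207)**2<10.5**2)*1.
best=None
for ang in np.arange(0,6.28,.785):
    v=np.array([.5115,-.153,.005*np.cos(ang),.005*np.sin(ang)])
    q=minimize(cost,v,args=(t,img,wt),method="Nelder-Mead",options=dict(initial_simplex=np.vstack([v]+[v+.003*np.eye(4)[i] for i in range(4)]),maxiter=400))
    if best is None or q.fun<best.fun: best=q
    print(q.x.round(4),q.fun,np.hypot(*q.x[2:]))
```

```text
[ 0.5123 -0.1543  0.0053 -0.006 ] 38602.05704420873 0.007997599055534987
[ 5.120e-01 -1.543e-01 -3.000e-04  1.120e-02] 671066.4830829212 0.01120477461383
[ 5.118e-01 -1.544e-01  3.000e-04  1.140e-02] 669770.4041989716 0.011415934773100447
[ 0.5123 -0.1543 -0.0064  0.0083] 673474.6814145753 0.010451817777599173
[ 0.5124 -0.1542 -0.0086  0.0061] 673990.2441745752 0.0104903711955014
[ 0.5126 -0.1543  0.0051 -0.0061] 39715.324516599605 0.007939592251338013
[ 0.5123 -0.1543  0.0053 -0.006 ] 38358.623751739855 0.007950435454945564
[ 0.5124 -0.1543  0.0053 -0.006 ] 38419.75120925838 0.007938876751637165
```

View pics/top_op.png

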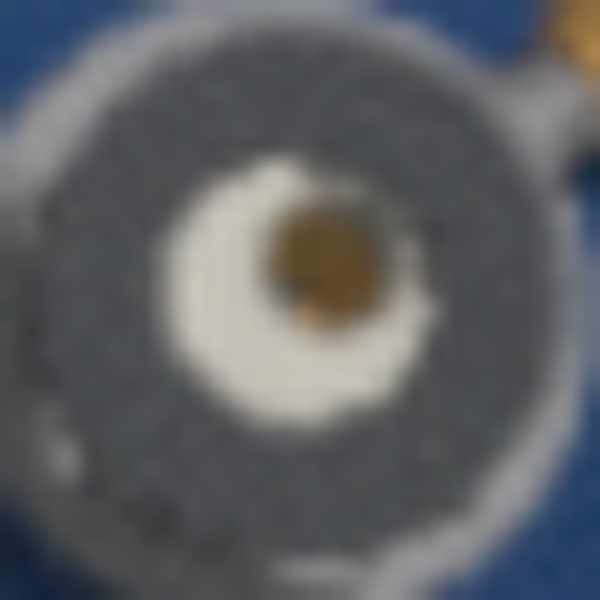

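View pics/side_op.png

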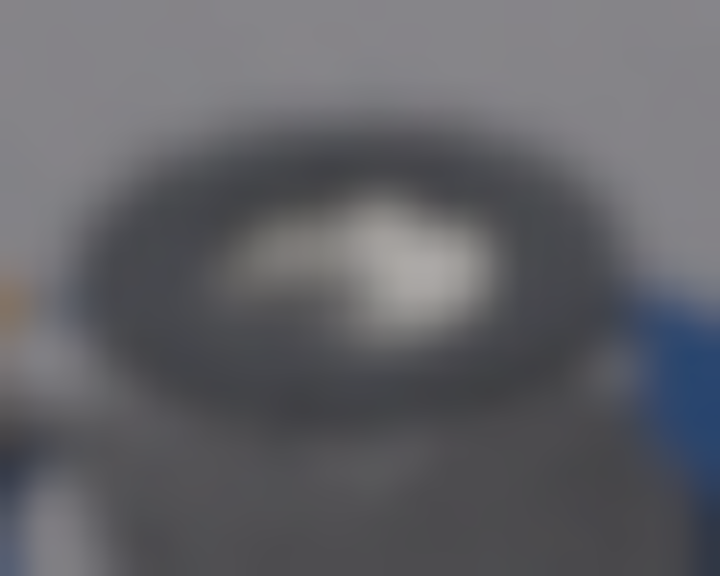

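The top crop shows the ring hole at about px (306,206), up and right of the opening centre (304.3,207). That puts the axis near (0.5125,-0.1545) and the hole near (0.517,-0.159). I'll carry the rod over.

>>> apply_moves --moves '[{"xyz":[0.005,0.0117,0],"yaw":0,"jaw":-1},{"xyz":[0.0105,0.0246,0],"yaw":0,"jaw":-1},{"xyz":[0.0105,0.0246,0],"yaw":0,"jaw":-1},{"xyz":[0.0105,0.0246,0],"yaw":0,"jaw":-1},{"xyz":[0.0105,0.0246,0],"yaw":0,"jaw":-1},{"xyz":[0.0105,0.0246,0],"yaw":0,"jaw":-1},{"xyz":[0.0105,0.0246,0],"yaw":0,"jaw":-1},{"xyz":[0.0105,0.0246,0],"yaw":0,"jaw":-1},{"xyz":[0.0105,0.0246,0],"yaw":0,"jaw":-1},{"xyz":[0.0105,0.0246,0],"yaw":0,"jaw":-1},{"xyz":[0.0105,0.0246,0],"yaw":0,"jaw":-1},{"xyz":[0.0105,0.0246,0],"yaw":0,"jaw":-1}]'

```text
t: 6.67
eef_pos: [0.5158, -0.1609, 0.3158]
tcp_rot: [-180.0, 0.1, -14.1]
force: [0.1, 0.4, -1.4]
grip_width: 0.0223
```

>>> apply_moves --moves '[{"xyz":[0.0053,0.0124,0],"yaw":0,"jaw":-1},{"xyz":[0,0,0.02],"yaw":0,"jaw":-1},{"xyz":[0,0,0.02],"yaw":0,"jaw":-1},{"xyz":[0,0,0.015],"yaw":0,"jaw":-1},{"xyz":[0,0,0.01],"yaw":0,"jaw":-1},{"xyz":[0,0,0],"yaw":0,"jaw":-1},{"xyz":[0,0,0],"yaw":0,"jaw":-1}]'

```text
t: 7.25
eef_pos: [0.5178, -0.1725, 0.2515]
tcp_rot: [-180.0, 0.1, -14.0]
force: [0.0, 0.1, -1.7]
grip_width: 0.0218
```

```bash
cat > look.py <<'E'
import sys
from cell import r, imaging
import cv2,numpy as np
from h import proj
o=r.observe();print(o["eef_pos"],o["t"],o["force"],o["wrist_torque"],o["grip_width"])
tag=sys.argv[1]
for n,(x0,y0,x1,y1),f in (("side",(205,60,285,215),5),("top",(240,140,360,260),5)):
    if len(sys.argv)>2 and n!=sys.argv[2]: continue
    s=imaging.snapshot(n); np.savez(f"{n}{tag}.npz",**s)
    print(n,"pred tip",proj(s,o["eef_pos"]-[0,0,.1066]),"collar",proj(s,o["eef_pos"]-[0,0,.0166]))
    c=cv2.resize(s["color"][y0:y1,x0:x1,::-1],None,fx=f,fy=f,interpolation=cv2.INTER_CUBIC)[:600 if n=="top" else 775]
    if n=="side": c=c[175:]
    cv2.imwrite(f"pics/{n}{tag}.png",c)
E
python3 look.py 3
```

```text
[ 0.51780773 -0.17249442  0.2515352 ] 7.25 [ 0.02495523  0.08064308 -1.66261739] [ 0.02641635 -0.06125156  0.00486747] 0.021813571834568238
side pred tip [[237.91863197 153.80538938]] collar [[236.75083578 125.56679798]]
top pred tip [[312.02549931 204.71189264]] collar [[316.64658683 201.4904627 ]]
```

View pics/side3.png

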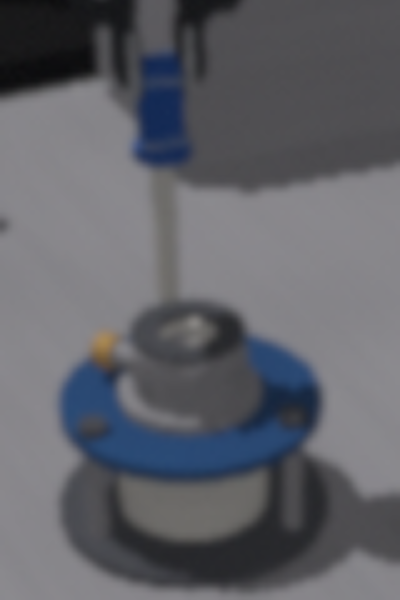

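View pics/top3.png

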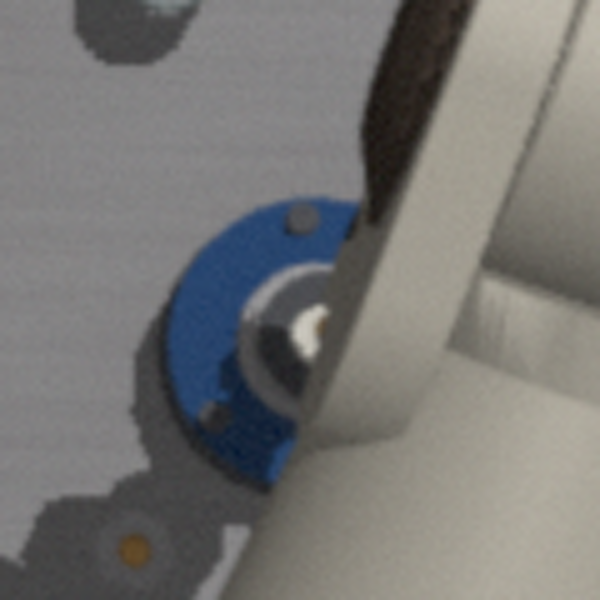

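Run:
```python
from h import *
s,t=S["side"],S["top"]
print(back(s,(242,160.96),.13),back(s,(241.1,159.9),.13),back(s,(241.3,160.6),.13))
print("top",back(t,(304.35,207),.13))
im=np.load("side3.npz")["color"][100:175,215:270,::-1]
cv2.imwrite("pics/s3c.png",cv2.resize(im,None,fx=8,fy=8,interpolation=cv2.INTER_CUBIC))
# ring features in side view: hole/opening model at two hypotheses
```

```text
[ 0.5144161  -0.15286278  0.13      ] [ 0.51414454 -0.15955012  0.13      ] [ 0.51534347 -0.15567149  0.13      ]
top [ 0.51267945 -0.15457103  0.13      ]
```

View pics/s3c.png

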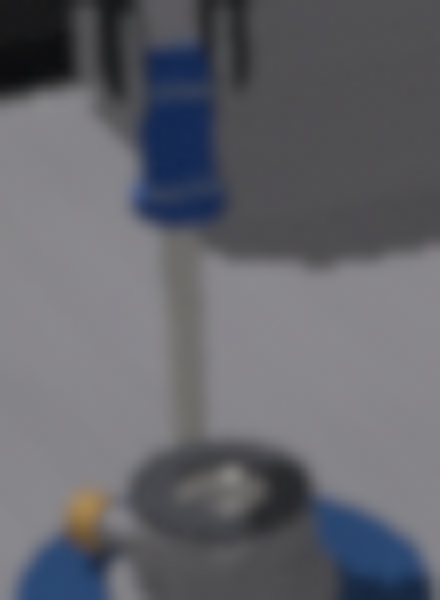

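>>> apply_moves --moves '[{"xyz":[-0.0016,-0.0062,0],"yaw":0,"jaw":-1},{"xyz":[-0.0015,-0.0061,0],"yaw":0,"jaw":-1},{"xyz":[0,0,0.006],"yaw":0,"jaw":-1},{"xyz":[0,0,0.006],"yaw":0,"jaw":-1},{"xyz":[0,0,0.002],"yaw":0,"jaw":-1},{"xyz":[0,0,0],"yaw":0,"jaw":-1},{"xyz":[0,0,0],"yaw":0,"jaw":-1}]'

```text
t: 7.93
eef_pos: [0.5182, -0.1603, 0.2382]
tcp_rot: [-180.0, 0.0, -14.1]
force: [0.2, 0.2, -2.3]
grip_width: 0.0218
```

```bash
python3 look.py 4 side;python3 - <<'E'
import numpy as np,cv2
im=np.load("side4.npz")["color"][100:175,215:270,::-1]
cv2.imwrite("pics/s4c.png",cv2.resize(im,None,fx=8,fy=8,interpolation=cv2.INTER_CUBIC))
E
```

```text
[ 0.51821761 -0.16032036  0.23816841] 7.9333 [ 0.20608043  0.22751404 -2.25298272] [-0.01475674 -0.04626743 -0.02242549] 0.021786089570083014
side pred tip [[239.71610201 159.65538858]] collar [[238.64348366 131.70303615]]
```

View pics/s4c.png

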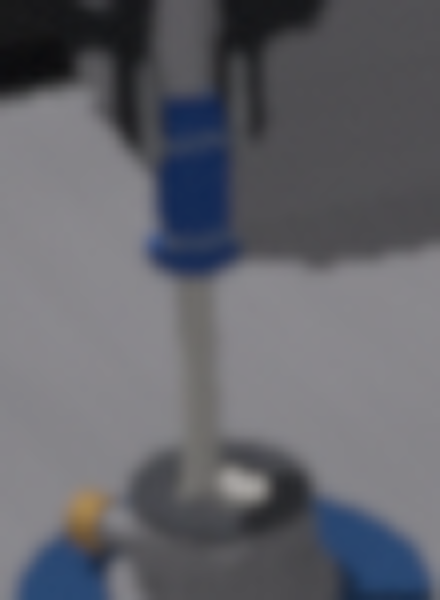

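The tip hangs over the left part of the opening at about px (240,160.6), with the white ring visible to its right, so this looks right. I'll go down in small steps.

>>> apply_moves --moves '[{"xyz":[0,0,0.002],"yaw":0,"jaw":-1},{"xyz":[0,0,0.002],"yaw":0,"jaw":-1},{"xyz":[0,0,0.002],"yaw":0,"jaw":-1},{"xyz":[0,0,0.0015],"yaw":0,"jaw":-1},{"xyz":[0,0,0.001],"yaw":0,"jaw":-1},{"xyz":[0,0,0],"yaw":0,"jaw":-1},{"xyz":[0,0,0],"yaw":0,"jaw":-1}]'

```text
t: 8.57
eef_pos: [0.5183, -0.1603, 0.2301]
tcp_rot: [180.0, -0.0, -14.1]
force: [-0.8, -0.3, 0.1]
grip_width: 0.0221
```

>>> apply_moves --moves '[{"xyz":[0,0,0.0005],"yaw":0,"jaw":-1},{"xyz":[0,0,0.0005],"yaw":0,"jaw":-1},{"xyz":[0,0,0],"yaw":0,"jaw":-1}]'

```text
t: 8.82
eef_pos: [0.5184, -0.1603, 0.2295]
tcp_rot: [180.0, -0.0, -14.0]
force: [-1.2, 0.2, 3.7]
grip_width: 0.0221
```

Light contact at about 5 N. The sideways force pushes toward -x, so I'll step that way while pressing lightly.

>>> apply_moves --moves '[{"xyz":[-0.001,0.0002,0],"yaw":0,"jaw":-1},{"xyz":[0,0,0],"yaw":0,"jaw":-1},{"xyz":[0,0,0],"yaw":0,"jaw":-1}]'

```text
t: 9.07
eef_pos: [0.5172, -0.1602, 0.2286]
tcp_rot: [-180.0, 0.0, -14.1]
force: [0.1, -0.5, -1.6]
grip_width: 0.0219
```

>>> apply_moves --moves '[{"xyz":[-0.001,0.0002,0],"yaw":0,"jaw":-1},{"xyz":[0,0,0],"yaw":0,"jaw":-1},{"xyz":[0,0,0],"yaw":0,"jaw":-1}]'

```text
t: 9.32
eef_pos: [0.5163, -0.1601, 0.2287]
tcp_rot: [-180.0, 0.0, -14.0]
force: [0.3, 0.4, -1.6]
grip_width: 0.022
```

>>> apply_moves --moves '[{"xyz":[0,0,0.001],"yaw":0,"jaw":-1},{"xyz":[0,0,0.001],"yaw":0,"jaw":-1},{"xyz":[0,0,0.001],"yaw":0,"jaw":-1},{"xyz":[0,0,0],"yaw":0,"jaw":-1}]'

```text
t: 9.65
eef_pos: [0.5163, -0.1602, 0.2256]
tcp_rot: [-180.0, 0.0, -14.0]
force: [-0.6, 0.1, -1.5]
grip_width: 0.0219
```

The tip is inside the ring with no force. I'll continue down toward the element, whose top is at 91–97 mm.

>>> apply_moves --moves '[{"xyz":[0,0,0.002],"yaw":0,"jaw":-1},{"xyz":[0,0,0.002],"yaw":0,"jaw":-1},{"xyz":[0,0,0.002],"yaw":0,"jaw":-1},{"xyz":[0,0,0.002],"yaw":0,"jaw":-1},{"xyz":[0,0,0.002],"yaw":0,"jaw":-1},{"xyz":[0,0,0.002],"yaw":0,"jaw":-1},{"xyz":[0,0,0],"yaw":0,"jaw":-1}]'

```text
t: 10.23
eef_pos: [0.5162, -0.1601, 0.2135]
tcp_rot: [-180.0, 0.0, -14.0]
force: [-0.4, 0.2, -0.8]
grip_width: 0.0219
```

>>> apply_moves --moves '[{"xyz":[0,0,0.002],"yaw":0,"jaw":-1},{"xyz":[0,0,0.002],"yaw":0,"jaw":-1},{"xyz":[0,0,0.002],"yaw":0,"jaw":-1},{"xyz":[0,0,0.001],"yaw":0,"jaw":-1},{"xyz":[0,0,0],"yaw":0,"jaw":-1}]'

```text
t: 10.65
eef_pos: [0.5162, -0.1602, 0.2067]
tcp_rot: [-180.0, 0.0, -14.0]
force: [-0.5, -1.6, -1.0]
grip_width: 0.0215
```

>>> apply_moves --moves '[{"xyz":[0,0,0.001],"yaw":0,"jaw":-1},{"xyz":[0,0,0.001],"yaw":0,"jaw":-1},{"xyz":[0,0,0.001],"yaw":0,"jaw":-1},{"xyz":[0,0,0],"yaw":0,"jaw":-1}]'

```text
t: 10.98
eef_pos: [0.5163, -0.1602, 0.2038]
tcp_rot: [-180.0, 0.0, -14.1]
force: [-1.3, -0.3, -1.7]
grip_width: 0.0215
```

>>> apply_moves --moves '[{"xyz":[0,0,0.001],"yaw":0,"jaw":-1},{"xyz":[0,0,0.001],"yaw":0,"jaw":-1},{"xyz":[0,0,0.001],"yaw":0,"jaw":-1},{"xyz":[0,0,0],"yaw":0,"jaw":-1}]'

```text
t: 11.32
eef_pos: [0.5164, -0.1602, 0.2011]
tcp_rot: [180.0, -0.0, -14.0]
force: [0.8, -0.3, -0.9]
grip_width: 0.0221
```

>>> apply_moves --moves '[{"xyz":[0,0,0.001],"yaw":0,"jaw":-1},{"xyz":[0,0,0.001],"yaw":0,"jaw":-1},{"xyz":[0,0,0],"yaw":0,"jaw":-1}]'

```text
t: 11.57
eef_pos: [0.5168, -0.1604, 0.2004]
tcp_rot: [180.0, -0.2, -14.1]
force: [0.6, -0.2, 8.2]
grip_width: 0.022
```

>>> apply_moves --moves '[{"xyz":[0,0,0.001],"yaw":0,"jaw":-1},{"xyz":[0,0,0.001],"yaw":0,"jaw":-1},{"xyz":[0,0,0],"yaw":0,"jaw":-1}]'

```text
t: 11.82
eef_pos: [0.5169, -0.1604, 0.1987]
tcp_rot: [180.0, -0.2, -14.1]
force: [-0.3, -0.1, 9.0]
grip_width: 0.0221
```

The element is moving at about 10 N. I'll keep the slow pace.

>>> apply_moves --moves '[{"xyz":[0,0,0.001],"yaw":0,"jaw":-1},{"xyz":[0,0,0.001],"yaw":0,"jaw":-1},{"xyz":[0,0,0.001],"yaw":0,"jaw":-1},{"xyz":[0,0,0.001],"yaw":0,"jaw":-1}]'

```text
t: 12.15
eef_pos: [0.5171, -0.1605, 0.1954]
tcp_rot: [180.0, -0.2, -14.1]
force: [-0.1, 0.0, 13.4]
grip_width: 0.0221
```

>>> apply_moves --moves '[{"xyz":[0,0,0.001],"yaw":0,"jaw":-1},{"xyz":[0,0,0.001],"yaw":0,"jaw":-1},{"xyz":[0,0,0.001],"yaw":0,"jaw":-1},{"xyz":[0,0,0.001],"yaw":0,"jaw":-1}]'

```text
t: 12.48
eef_pos: [0.5172, -0.1606, 0.1913]
tcp_rot: [180.0, -0.2, -14.1]
force: [-0.5, -0.7, 13.1]
grip_width: 0.0222
```

>>> apply_moves --moves '[{"xyz":[0,0,0.001],"yaw":0,"jaw":-1},{"xyz":[0,0,0.001],"yaw":0,"jaw":-1},{"xyz":[0,0,0.001],"yaw":0,"jaw":-1},{"xyz":[0,0,0.001],"yaw":0,"jaw":-1}]'

```text
t: 12.82
eef_pos: [0.5171, -0.1605, 0.187]
tcp_rot: [180.0, -0.2, -14.1]
force: [-0.6, -0.1, 7.2]
grip_width: 0.0219
```

>>> apply_moves --moves '[{"xyz":[0,0,0.001],"yaw":0,"jaw":-1},{"xyz":[0,0,0.001],"yaw":0,"jaw":-1},{"xyz":[0,0,0.001],"yaw":0,"jaw":-1},{"xyz":[0,0,0.001],"yaw":0,"jaw":-1},{"xyz":[0,0,0.001],"yaw":0,"jaw":-1}]'

```text
t: 13.23
eef_pos: [0.5168, -0.1603, 0.181]
tcp_rot: [180.0, -0.1, -14.0]
force: [-0.8, 0.4, 5.8]
grip_width: 0.0221
```

>>> apply_moves --moves '[{"xyz":[0,0,0.001],"yaw":0,"jaw":-1},{"xyz":[0,0,0.001],"yaw":0,"jaw":-1},{"xyz":[0,0,0.001],"yaw":0,"jaw":-1},{"xyz":[0,0,0.001],"yaw":0,"jaw":-1},{"xyz":[0,0,0.001],"yaw":0,"jaw":-1}]'

```text
t: 13.65
eef_pos: [0.5162, -0.1601, 0.1747]
tcp_rot: [-180.0, 0.0, -14.0]
force: [-0.1, -0.2, -1.7]
grip_width: 0.0221
```

>>> apply_moves --moves '[{"xyz":[0,0,0.001],"yaw":0,"jaw":-1},{"xyz":[0,0,0.001],"yaw":0,"jaw":-1},{"xyz":[0,0,0.001],"yaw":0,"jaw":-1},{"xyz":[0,0,0.001],"yaw":0,"jaw":-1},{"xyz":[0,0,0.001],"yaw":0,"jaw":-1},{"xyz":[0,0,0],"yaw":0,"jaw":-1}]'

```text
t: 14.15
eef_pos: [0.5162, -0.1602, 0.1697]
tcp_rot: [-180.0, 0.0, -14.0]
force: [-0.4, 0.1, -1.9]
grip_width: 0.0221
```

The resistance is gone. I'll check the cup from the side before withdrawing.

```bash
python3 look.py 5 side
```

```text
[ 0.51624672 -0.16017529  0.16969499] 14.15 [-0.44553546  0.13065736 -1.86844033] [-0.04606818  0.0245884  -0.00599188] 0.022073400659863945
side pred tip [[241.06669733 178.94309637]] collar [[240.10616315 153.09316689]]
```

View pics/side5.png

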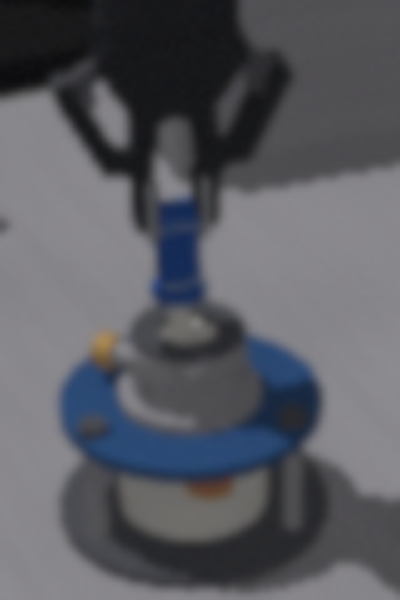

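Bronze is visible in the cup just above the rim, at crop px (210,488). Withdrawing straight up.

>>> apply_moves --moves '[{"xyz":[0,0,-0.004],"yaw":0,"jaw":-1},{"xyz":[0,0,-0.008],"yaw":0,"jaw":-1},{"xyz":[0,0,-0.01],"yaw":0,"jaw":-1},{"xyz":[0,0,-0.01],"yaw":0,"jaw":-1},{"xyz":[0,0,-0.01],"yaw":0,"jaw":-1},{"xyz":[0,0,-0.01],"yaw":0,"jaw":-1},{"xyz":[0,0,-0.01],"yaw":0,"jaw":-1},{"xyz":[0,0,-0.015],"yaw":0,"jaw":-1},{"xyz":[0,0,-0.02],"yaw":0,"jaw":-1},{"xyz":[0,0,-0.025],"yaw":0,"jaw":-1},{"xyz":[0,0,-0.025],"yaw":0,"jaw":-1},{"xyz":[0,0,-0.005],"yaw":0,"jaw":-1}]'

```text
t: 15.2
eef_pos: [0.5166, -0.1603, 0.3266]
tcp_rot: [180.0, -0.3, -14.1]
force: [1.3, -0.4, -0.4]
grip_width: 0.022
```

>>> apply_moves --moves '[{"xyz":[0,0,0],"yaw":0,"jaw":-1},{"xyz":[0,0,0],"yaw":0,"jaw":-1}]'

```text
t: 15.37
eef_pos: [0.5166, -0.1602, 0.3216]
tcp_rot: [-180.0, 0.0, -14.0]
force: [-1.2, -0.2, -1.6]
grip_width: 0.0221
```

```bash
python3 look.py 6 side
```

```text
[ 0.51657824 -0.16023744  0.32160797] 15.3667 [-1.17240905 -0.17796069 -1.60822287] [-0.0261827   0.04277302  0.03284458] 0.022060926978099544
side pred tip [[239.2691186  133.72625567]] collar [[238.11587119 102.86805469]]
```

View pics/side6.png

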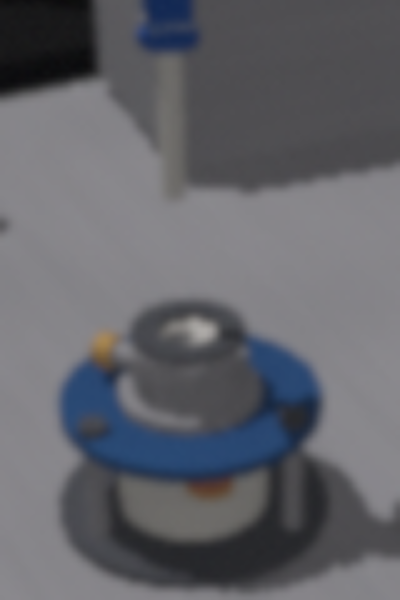

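The element lies in the cup and the rod is clear and vertical (tip at crop (173,195)). Returning to the rack.

>>> apply_moves --moves '[{"xyz":[-0.005,-0.0118,0],"yaw":0,"jaw":-1},{"xyz":[-0.0101,-0.0236,0],"yaw":0,"jaw":-1},{"xyz":[-0.0101,-0.0236,0],"yaw":0,"jaw":-1},{"xyz":[-0.0101,-0.0236,0],"yaw":0,"jaw":-1},{"xyz":[-0.0101,-0.0236,0],"yaw":0,"jaw":-1},{"xyz":[-0.0101,-0.0236,0],"yaw":0,"jaw":-1},{"xyz":[-0.0101,-0.0236,0],"yaw":0,"jaw":-1},{"xyz":[-0.0101,-0.0236,0],"yaw":0,"jaw":-1},{"xyz":[-0.0101,-0.0236,0],"yaw":0,"jaw":-1},{"xyz":[-0.0101,-0.0236,0],"yaw":0,"jaw":-1},{"xyz":[-0.0101,-0.0236,0],"yaw":0,"jaw":-1},{"xyz":[-0.0101,-0.0236,0],"yaw":0,"jaw":-1}]'

```text
t: 16.42
eef_pos: [0.4684, 0.1329, 0.321]
tcp_rot: [180.0, 0.1, -14.0]
force: [0.7, -0.7, -1.6]
grip_width: 0.0222
```

>>> apply_moves --moves '[{"xyz":[-0.005,-0.0118,0],"yaw":0,"jaw":-1},{"xyz":[0,0,0],"yaw":0,"jaw":-1},{"xyz":[0,0,0],"yaw":0,"jaw":-1},{"xyz":[0,0,0],"yaw":0,"jaw":-1}]'

```text
t: 16.75
eef_pos: [0.4673, 0.1436, 0.3215]
tcp_rot: [180.0, 0.0, -14.0]
force: [-0.6, 0.1, -1.3]
grip_width: 0.0215
```

>>> apply_moves --moves '[{"xyz":[0.0008,-0.0002,0.01],"yaw":0,"jaw":-1},{"xyz":[0,0,0.02],"yaw":0,"jaw":-1},{"xyz":[0,0,0.02],"yaw":0,"jaw":-1},{"xyz":[0,0,0.02],"yaw":0,"jaw":-1},{"xyz":[0,0,0.02],"yaw":0,"jaw":-1},{"xyz":[0,0,0.01],"yaw":0,"jaw":-1},{"xyz":[0,0,0],"yaw":0,"jaw":-1},{"xyz":[0,0,0],"yaw":0,"jaw":-1}]'

```text
t: 17.42
eef_pos: [0.4683, 0.1434, 0.2223]
tcp_rot: [180.0, 0.0, -14.1]
force: [-0.4, 0.4, -0.2]
grip_width: 0.0218
```

>>> apply_moves --moves '[{"xyz":[0,0,0.003],"yaw":0,"jaw":-1},{"xyz":[0,0,0.003],"yaw":0,"jaw":-1},{"xyz":[0,0,0.003],"yaw":0,"jaw":-1},{"xyz":[0,0,0.002],"yaw":0,"jaw":-1},{"xyz":[0,0,0.002],"yaw":0,"jaw":-1},{"xyz":[0,0,0.002],"yaw":0,"jaw":-1},{"xyz":[0,0,0],"yaw":0,"jaw":-1}]'

```text
t: 18.0
eef_pos: [0.4683, 0.144, 0.2066]
tcp_rot: [180.0, 0.0, -14.0]
force: [-0.4, 0.2, -1.0]
grip_width: 0.0222
```

>>> apply_moves --moves '[{"xyz":[0,0,0.003],"yaw":0,"jaw":-1},{"xyz":[0,0,0.003],"yaw":0,"jaw":-1},{"xyz":[0,0,0],"yaw":0,"jaw":-1}]'

```text
t: 18.25
eef_pos: [0.4682, 0.1439, 0.2003]
tcp_rot: [180.0, 0.0, -14.0]
force: [0.9, -0.7, -2.0]
grip_width: 0.022
```

>>> apply_moves --moves '[{"xyz":[0,0,0.008],"yaw":0,"jaw":-1},{"xyz":[0,0,0.01],"yaw":0,"jaw":-1},{"xyz":[0,0,0.01],"yaw":0,"jaw":-1},{"xyz":[0,0,0.01],"yaw":0,"jaw":-1},{"xyz":[0,0,0.01],"yaw":0,"jaw":-1},{"xyz":[0,0,0.01],"yaw":0,"jaw":-1},{"xyz":[0,0,0.01],"yaw":0,"jaw":-1},{"xyz":[0,0,0.006],"yaw":0,"jaw":-1},{"xyz":[0,0,0],"yaw":0,"jaw":-1},{"xyz":[0,0,0],"yaw":0,"jaw":-1}]'

```text
t: 19.08
eef_pos: [0.4683, 0.1439, 0.1268]
tcp_rot: [180.0, 0.0, -14.0]
force: [-0.8, 0.1, -0.7]
grip_width: 0.0221
```

>>> apply_moves --moves '[{"xyz":[0,0,0.003],"yaw":0,"jaw":-1},{"xyz":[0,0,0.002],"yaw":0,"jaw":-1},{"xyz":[0,0,0.001],"yaw":0,"jaw":-1},{"xyz":[0,0,0.001],"yaw":0,"jaw":-1},{"xyz":[0,0,0.001],"yaw":0,"jaw":-1},{"xyz":[0,0,0],"yaw":0,"jaw":-1}]'

```text
t: 19.58
eef_pos: [0.4684, 0.1439, 0.1189]
tcp_rot: [180.0, 0.0, -14.0]
force: [0.8, 0.2, -1.5]
grip_width: 0.0217
```

>>> apply_moves --moves '[{"xyz":[0,0,0.0005],"yaw":0,"jaw":-1},{"xyz":[0,0,0.0005],"yaw":0,"jaw":-1},{"xyz":[0,0,0],"yaw":0,"jaw":-1}]'

```text
t: 19.83
eef_pos: [0.4685, 0.144, 0.1186]
tcp_rot: [-180.0, -0.0, -14.0]
force: [-1.7, -0.8, 3.5]
grip_width: 0.0222
```

The collar is seated: contact came at the original height of 0.1186. Releasing slowly, then lifting.

>>> apply_moves --moves '[{"xyz":[0,0,0],"yaw":0,"jaw":-0.5},{"xyz":[0,0,0],"yaw":0,"jaw":-0.3},{"xyz":[0,0,0],"yaw":0,"jaw":-0.1},{"xyz":[0,0,0],"yaw":0,"jaw":0.1},{"xyz":[0,0,0],"yaw":0,"jaw":0.3},{"xyz":[0,0,0],"yaw":0,"jaw":0.4},{"xyz":[0,0,0],"yaw":0,"jaw":0.4},{"xyz":[0,0,0],"yaw":0,"jaw":0.4}]'

```text
t: 20.5
eef_pos: [0.4684, 0.144, 0.1179]
tcp_rot: [180.0, 0.0, -14.1]
force: [-0.1, -0.1, -0.6]
grip_width: 0.0596
```

>>> apply_moves --moves '[{"xyz":[0,0,-0.004],"yaw":0,"jaw":0.4},{"xyz":[0,0,-0.01],"yaw":0,"jaw":0.4},{"xyz":[0,0,-0.015],"yaw":0,"jaw":0.4},{"xyz":[0,0,-0.02],"yaw":0,"jaw":0.4},{"xyz":[0,0,-0.025],"yaw":0,"jaw":0.4},{"xyz":[0,0,-0.025],"yaw":0,"jaw":0.4},{"xyz":[0,0,-0.025],"yaw":0,"jaw":0.4},{"xyz":[0,0,-0.025],"yaw":0,"jaw":0.4},{"xyz":[0,0,-0.025],"yaw":0,"jaw":0.4},{"xyz":[0,0,-0.02],"yaw":0,"jaw":0.4},{"xyz":[0,0,-0.005],"yaw":0,"jaw":0.4},{"xyz":[0,0,0],"yaw":0,"jaw":0.4}]'

```text
t: 21.5
eef_pos: [0.4689, 0.1441, 0.319]
tcp_rot: [-179.9, -0.2, -14.0]
force: [-0.4, 0.3, 0.1]
grip_width: 0.0597
```

Run:
```python
from cell import r, imaging
import cv2,numpy as np
s=imaging.snapshot("side");np.savez("side7.npz",**s)
cv2.imwrite("pics/side7.png",cv2.resize(s["color"][120:320,140:400,::-1],None,fx=3,fy=3,interpolation=cv2.INTER_CUBIC))
from h import *
d=np.abs(s["color"].astype(int)-S["side"]["color"]).max(2)[195:330,285:370]; print((d>60).sum())
```

```text
0
```

View pics/side7.png

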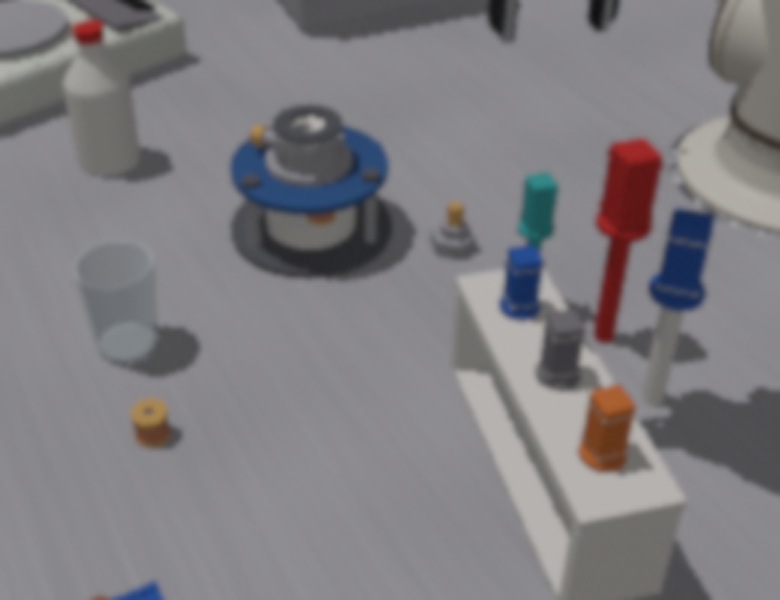

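The blue rod hangs in its own hole at crop px (522,283), the element is in the cup at (320,217), and nothing else has moved. Handing in.

```bash
python3 -c "
from cell import r
print(r.sign_off())"
```

```text
the job is handed in; nothing more can be done
None
```

The stuck element is out of the housing and in the catch cup, and the blue rod hangs back in its own rack hole. I handed the job in at about 21.5 s; no verdict is reported.

- **Finding the ring's hole:** the rod first touched the ring at about 5 N. I moved it roughly 1–2 mm toward -x by feel, and it then went through the hole with no further force.
- **Pushing the element:** the highest reading between pushing steps was about 15 N, allowing for the rod's weight. The resistance then disappeared and the element dropped.
- **Last checks:** the final side picture shows bronze just above the cup rim and the rod upright in its hole. Around the rack that picture matches the starting one, with no pixels changed beyond my threshold. The bystanders look unmoved, but I judged those by eye only.
- **Rod height:** the rod's collar seated at the same gripper height as when I picked it up (0.1186 m).
- **Disagreement:** the two cameras differed by a few millimetres on where the housing was. The top picture also put the ring's hole about 8 mm from the axis, more than the stated 6.2 mm limit. I used the pictures as a starting point and settled the rest by feel.

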